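# Grease the recliner pivot with a push gun

## Robot

A 7-joint arm with a two-finger parallel gripper is mounted at the origin on the work surface; the furniture and walls round the work are solid. World frame = base frame: x ahead of the robot, y to its left, z up, the work surface at z = 0. Lengths are in m, angles in rad, forces in N, time in s.
With the tool pointing down it reaches from about 0.425 to 0.925 m from the base axis. Payload 6.8 kg.
Tool frame: the origin (TCP) lies at the very end of the fingers, on their centre line; the grasp point (between the pads) lies 19 mm behind it; z points along the fingers, y is the line along which they close (so a half turn about z gives the same grasp; the last joint's range is limited). The gripper opens to 85 mm and grips with 20 to 120 N. Pads are 22 mm wide; open, the fingers measure 114 mm over their backs; the gripper's body (76 mm by 85 mm) begins 54 mm behind the grasp point. The pads swing forward as they close: fully open they stand 13 mm farther back than shut.
Start: joints at [1.123, 0.477, 0.022, 1.555, -0.011, 1.109, -0.083], TCP at [0.225, -0.636, 0.231] pointing down, gripper open.
Joint ranges: [-2.96, 2.96], [-0.34, 2.1], [-1.41, 1.46], [0.24, 2.44], [-1.37, 4.51], [0.17, 1.92], [-2.96, 2.96]. Speed limits (rad/s): [2.39, 2.39, 3.14, 3.14, 3.14, 3.14, 3.14].

## Interface

Orientations are given as a rotation vector (axis times angle).
In Python, from bench import get_obs, viewer, r gives the robot as it stands. The module is installed in compiled form; this text tells all that it offers.
- The arm moves only by the tool play_rows, never from a script. Its argument "commands" is a list that holds one entry, the list of rows, each a list of 5 numbers: the gripper's target within -1 to 1 (shut at 1, half-way at 0, fully open at -1), then the shift along the tool's x, y, z scaled (see below), then the turn about the tool's z scaled (see below). A call has 1 to 12 rows; each row is the pose to reach, as a shift and turn from the pose commanded when the call began, along the tool's axes at that moment; what a row does not reach only later rows make up. The controller multiplies each number of a shift by 0.2 m and each number of a turn by pi/2 rad. A row lasts 1/12 s, in which the tool goes at most 41.7 mm and 7.16 degrees, less where a joint would pass 70% of its speed; a pose out of reach is approached as far as the arm can. A call with a number of a shift or a turn outside -1 to 1 is refused whole. A call with a gripper value outside its range is refused whole. The fingers move at their own pace and stop on an object; "grip_force" is the grip in N (left out, the last holds). Time passes only in rows, so rows that repeat a pose let the fingers close. It gives the time, the measured TCP pose, the force, the opening and the grip force at its end, in the units of the state.
- get_obs(): the state, without advancing time (a new reading comes with each control period).
- viewer.grab_frame(name): name is "side" or "top" or "wrist"; returns a dict with "pixels" (400x640x3 uint8, red, green, blue), "fovy" (degrees; the focal length in pixels is half the picture's height over the tangent of half this angle, whatever the lens; pixels are square), "cx", "cy" (the principal point, pixels), "distortion" ([k1, k2, p1, p2, k3] as OpenCV has them; the pictures are not rectified), "world_to_cam" (4x4, takes a point from world to camera coordinates); the wrist camera has in their place "hand_eye" (4x4, takes a point from camera to tool coordinates, whose origin is the TCP and whose axes are the flange's). Camera axes: x right, y up, looking along -z (the intrinsics and any distortion apply to the point x, -y, -z); pixel columns grow to the right and rows downward; lengths in m; the calibration is good to about 2 mm. A picture is of the moment at which its call begins: read the wrist's pose just before it. There is no depth.
- r.hand_in(): hands the job in; it is judged then, once.
Trained networks look in a picture, given as the dict that the camera call returned (one of the last four; its "shot" number tells which), for a name from the list of things; names that differ only in an ending like _2 or _b are one class to them, and where a whole thing is asked for, a point or a joint stands for the part that bears it (a point fixed in the world has none). Each returns a list of dicts, best first, with "score" (0 to 1); they miss things now and then, are a little off and sometimes report something else, mostly with a low value. They report only what shows in the picture. A call takes as long as a camera call.
- viewer.trace(picture, thing): "pixels" (400x640 bool, what is visible of it) and "rect" ([left, top, right, bottom] in pixels, round what is visible of it).
The state is a dict: "clock": time; "joints": joint angles; "qvel": joint speeds; "tau": joint torques, N m; "tcp_pos": TCP position; "orientation": TCP orientation; "contact_force": force on the tool from outside, world axes, zero at the start; "moment": the same for the moment, N m; "grip_width": finger opening in m; "gripper_force": force on a finger pad.
Only numpy, scipy, OpenCV 4.12 (cv2) and the standard library are available. Lean on these libraries where they do the work, as an engineer would, in place of code of your own. Each camera call takes 0.05 s, during which the arm holds its last target. There are 200 camera calls.

## Task

Take the orange-handled grease gun out of its wooden stand and first aim it: hold it still for a second with its coupler mouth about 4 cm off the brass grease nipple and pointing straight along the leaning nipple. Then press the coupler squarely onto the nipple until it snaps fully home, keep pushing until the gun's spring is more than half compressed, and finish holding the gun there, still gripped and pushed against its spring; do not let go. Leave the two thread spools and the roll of webbing where they stand.

Things in the scene. Friction and masses are not known exactly. Their poses are not given: they have to be found in the camera images.
- gun: Loose push grease gun, 0.25 kg, round about z, hanging nose down in the stand. Origin: centre of the underside of its steel collar (diameter 50, z 0 to 12 mm). Orange grip above it, diameter 28, z 12 to 62 mm: grip it with the fingers along -z; fingertips may push on the collar. The sprung steel coupler hangs below, mouth 55 mm under the origin when free. +z runs from nose to grip.
- coupler (a joint): How far the coupler is pushed into the gun against its spring, m: 0 free, 0.016 fully compressed. The spring pushes with about 8 N at 0, 11 N at 0.008 and 14 N at 0.016.
- coupler_mouth (a point): Centre of the coupler's open mouth, moving with the coupler; axes as the gun's (z towards the grip). The mouth is a funnel 28 mm wide inside (36 mm outside) that narrows within 8 mm to a bore of 21 mm; four sprung balls in the bore snap behind the nipple's head at about 8 to 11 N of push.
- coupler_seat (a point): Centre of the floor of the coupler's bore, 23.5 mm above the mouth along z; it meets the nipple's tip when the coupler is home.
- bracket: Fixed blue pivot bracket, foot 120 x 100 x 12 mm, two cheeks 80 mm high; origin: centre of its underside. A dark steel hub, radius 34 mm, sits between the cheeks on a pin along the bracket's y axis, 52 mm above the origin. The brass grease nipple stands out radially from the hub and leans towards the bracket's -x (roughly towards the robot).
- hub (a joint): Lean of the nipple from vertical towards the bracket's -x, rad (0.35 to 0.7 at the start). The hub is very stiff and pushing along the nipple does not turn it; it need not be turned.
- nipple_tip (a point): Tip of the brass nipple, 66 mm from the hub's axis; z points out along the nipple, y is along the hub's pin. The head is 16 mm in diameter and 11 mm long with a tapered tip, on a neck 10 mm in diameter; the nipple stands 32 mm out of the hub.
- stand: Fixed wooden block 90 x 90 x 62 mm with a vertical hole 42 mm wide through its middle in which the gun hangs, the collar resting on the top. Origin at the centre of its underside.
- thread_red: Loose wooden spool of red thread, 50 mm in diameter, 60 mm high; origin at the centre of its underside. Leave alone.
- thread_green: Loose wooden spool of green thread, 46 mm in diameter, 55 mm high; origin at the centre of its underside. Leave alone.
- webbing_roll: Loose roll of jute webbing, 106 mm in diameter, 50 mm high; origin at the centre of its underside. Leave alone.

How it is judged:
By the outcome, as a careful person would: the job done as asked, in the order asked, and still so for the second after the job is handed in, while the arm keeps its last pose, push and grip.
It also fails if it takes over 42 s, if anything falls off the work surface, if the arm or the gripper's body presses on something with over 40 N, if the wrist force passes 120 N, or if a joint passes its speed limit or range.

## Working session

There is one attempt and no reset: what is moved stays moved. The work goes in short steps, Python scripts to look and compute and a tool call to move; the robot and the scene stay as the last step left them, time stands still between calls to the robot, and variables do not carry over. Pictures are saved under pics/ and viewed, at most 10 in all, crops included, and the job is handed in when it is done.

Besides the shell and the picture viewer there is one more tool, called as name(argument=value, ...), one argument or row to a line, values as JSON. play_rows: Moves the arm, as the interface text tells. Shifts and turns lie within -1 to 1; 1 stands for 0.2 m of shift or pi/2 rad of turn. Its arguments: {"type":"object","properties":{"commands":{"type":"array","items":{"type":"array","items":{"type":"array","items":{"type":"number","minimum":-1,"maximum":1}}}},"grip_force":{"type":"number"}},"required":["commands"]}

```bash
mkdir -p pics
cat > h.py <<'E'
import numpy as np, cv2
from bench import get_obs, viewer, r
from scipy.spatial.transform import Rotation as R
def cam(f,T=None):
    F=200/np.tan(np.radians(f['fovy'])/2)
    K=np.array([[F,0,f['cx']],[0,F,f['cy']],[0,0,1.]])
    if 'world_to_cam' in f: W=np.array(f['world_to_cam'])
    else: W=np.linalg.inv(T@np.array(f['hand_eye']))
    return K,np.array(f['distortion'],float),np.diag([1,-1,-1,1.])@W
def tool(o):
    T=np.eye(4);T[:3,:3]=R.from_rotvec(o['orientation']).as_matrix();T[:3,3]=o['tcp_pos'];return T
def proj(c,P):
    K,d,W=c;return cv2.projectPoints(np.atleast_2d(np.array(P,float)),cv2.Rodrigues(W[:3,:3])[0],W[:3,3],K,d)[0][:,0]
def ray(c,uv):
    K,d,W=c;n=cv2.undistortPoints(np.array([[uv]],float),K,d)[0,0]
    D=W[:3,:3].T@np.array([n[0],n[1],1]);o=-W[:3,:3].T@W[:3,3];return o,D/np.linalg.norm(D)
def atz(c,uv,z):
    o,D=ray(c,uv);return o+D*(z-o[2])/D[2]
def meet(rs):
    A=0;b=0
    for o,D in rs:
        M=np.eye(3)-np.outer(D,D);A=A+M;b=b+M@o
    return np.linalg.solve(A,b)
def save(f,n,crop=None):
    p=f['pixels']
    if crop: a,b,c,d=crop;p=p[b:d,a:c]
    cv2.imwrite('pics/'+n,cv2.cvtColor(p,cv2.COLOR_RGB2BGR))
E
python3 - <<'E'
from h import *
o=get_obs();print(o);T=tool(o);print(T)
for n in ['side','top','wrist']:
    f=viewer.grab_frame(n);c=cam(f,T);save(f,n+'0.png');print(n,np.round(ray(c,(320,200)),3).tolist(),f['fovy'],f['distortion'])
    for t in ['gun','coupler','bracket','hub','stand','thread_red','thread_green','webbing_roll']:
        L=viewer.trace(f,t)
        for l in L[:2]:
            ys,xs=np.nonzero(l['pixels']);print(' ',t,round(l['score'],2),np.round(l['rect']),xs.mean().round(1),ys.mean().round(1))
E
python3 -c "
import cv2,numpy as np
a=[cv2.imread('pics/%s0.png'%n) for n in('side','top')]
cv2.imwrite('pics/both.png',np.vstack(a)[:, :])"
```

```text
{'clock': 0.0, 'joints': array([ 1.12290852,  0.47781692,  0.02233555,  1.55641272, -0.01150622,
        1.10931096, -0.08307962]), 'qvel': array([ 0.00010093,  0.00272136, -0.00045916,  0.00068331, -0.00046782,
       -0.00096129, -0.00032784]), 'tau': array([-2.35485422e-04, -5.96464634e+01,  1.60795894e+00, -2.81197482e+01,
        1.24541923e-02,  9.36855358e-03, -8.62024223e-06]), 'tcp_pos': array([ 0.22476797, -0.63586614,  0.23033071]), 'orientation': array([-3.09460852e+00, -5.30941683e-01,  6.80049714e-04]), 'contact_force': array([-0.62774909, -0.00198314, -0.13071511]), 'moment': array([-0.01248079,  0.00475757,  0.01621031]), 'gripper_force': 0.0, 'grip_width': 0.0858287481298807}
[[ 9.42810920e-01  3.33327230e-01 -7.25836864e-04  2.24767968e-01]
 [ 3.33327996e-01 -9.42809452e-01  1.66888882e-03 -6.35866140e-01]
 [-1.28039767e-04 -1.81538835e-03 -9.99998344e-01  2.30330710e-01]
 [ 0.00000000e+00  0.00000000e+00  0.00000000e+00  1.00000000e+00]]
side [[0.567, 0.616, 0.567], [-0.093, -0.817, -0.569]] 57.44726557793514 [-0.03177653  0.          0.          0.          0.    
[... 514 characters left out ...]
00715 [-0.05450904  0.          0.          0.          0.        ]
  gun 0.57 [190. 230. 214. 250.] 203.1 238.8
  bracket 0.89 [306. 169. 348. 220.] 326.4 193.6
  hub 0.94 [319. 172. 336. 202.] 326.8 189.0
  hub 0.42 [303. 171. 349. 218.] 326.5 193.6
  stand 0.82 [185. 219. 227. 261.] 208.0 241.4
  thread_red 0.93 [331. 246. 348. 264.] 338.6 254.5
  thread_red 0.17 [303. 169. 350. 220.] 326.7 193.6
  thread_green 0.57 [430. 233. 450. 251.] 437.6 240.4
  webbing_roll 0.98 [413. 149. 460. 190.] 437.3 169.8
  webbing_roll 0.73 [331. 243. 351. 269.] 339.1 253.9
wrist [[0.298, -0.61, 0.374], [-0.288, -0.101, -0.952]] 66.25554868384378 [-0.02048777  0.          0.          0.          0.        ]
```

View pics/side0.png

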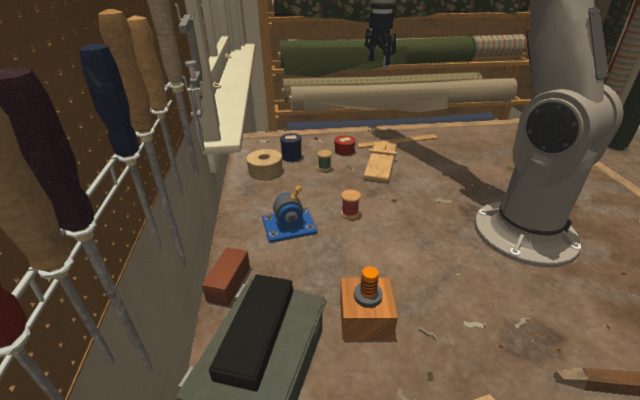

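View pics/top0.png

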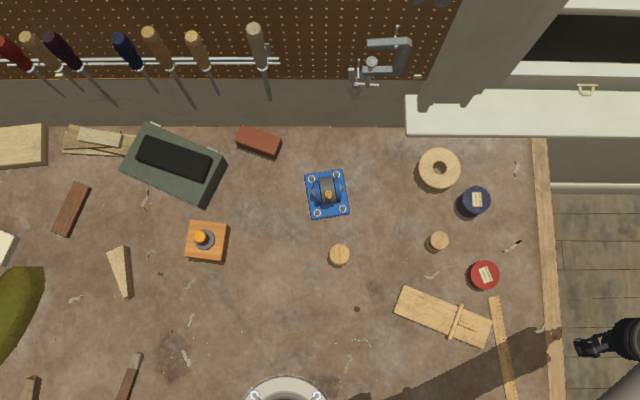

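Run:
```python
from h import *
ft=viewer.grab_frame('top');fs=viewer.grab_frame('side');ct=cam(ft);cs=cam(fs)
print('gun top->grip end z.124', atz(ct,(201,237),.124), atz(cs,(370,270),.124))
print('stand', atz(ct,(208,241.4),.05), [atz(ct,p,.062).round(3).tolist() for p in [(189,221),(228,223),(224,262),(186,258)]])
print('brk', [atz(ct,p,.012).round(3).tolist() for p in [(305,173),(342,169),(349,213),(312,219)]])
print('tip',meet([ray(ct,(328,195)),ray(cs,(297.5,188))]), 'hub',meet([ray(ct,(327,186)),ray(cs,(289,212))]))
print('red',atz(ct,(340,255),.06),'green',atz(ct,(439,241),.055),'web',atz(ct,(439,168),.05))
save({'pixels':cv2.resize(np.ascontiguousarray(ft['pixels'][150:270,180:360]),None,fx=3,fy=3,interpolation=2)},'t.png')
save({'pixels':cv2.resize(np.ascontiguousarray(fs['pixels'][170:345,255:405]),None,fx=3.4,fy=3.4,interpolation=2)},'s.png')
a=cv2.imread('pics/t.png');b=cv2.imread('pics/s.png');print(a.shape,b.shape)
cv2.imwrite('pics/s.png',b)
```

```text
gun top->grip end z.124 [0.43646821 0.19208008 0.124     ] [0.4362537  0.19414226 0.124     ]
stand [0.4358679  0.19192397 0.05      ] [[0.484, 0.238, 0.062], [0.48, 0.143, 0.062], [0.385, 0.148, 0.062], [0.394, 0.24, 0.062]]
brk [[0.619, -0.041, 0.012], [0.63, -0.136, 0.012], [0.515, -0.153, 0.012], [0.499, -0.06, 0.012]]
tip [ 0.53940164 -0.09876874  0.10782372] hub [ 0.5693071  -0.09576636  0.04519553]
red [ 0.40388525 -0.12860305  0.06      ] green [ 0.43935891 -0.3684028   0.055     ] web [ 0.62356997 -0.37688164  0.05      ]
(360, 540, 3) (595, 510, 3)
```

View pics/t.png

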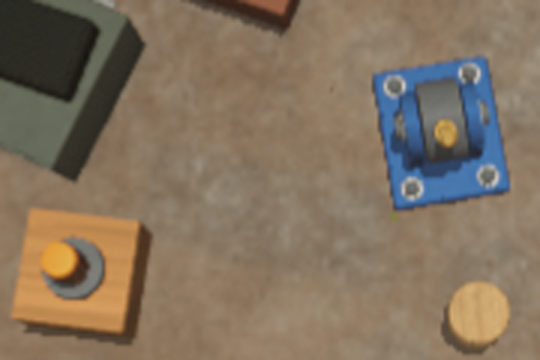

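View pics/s.png

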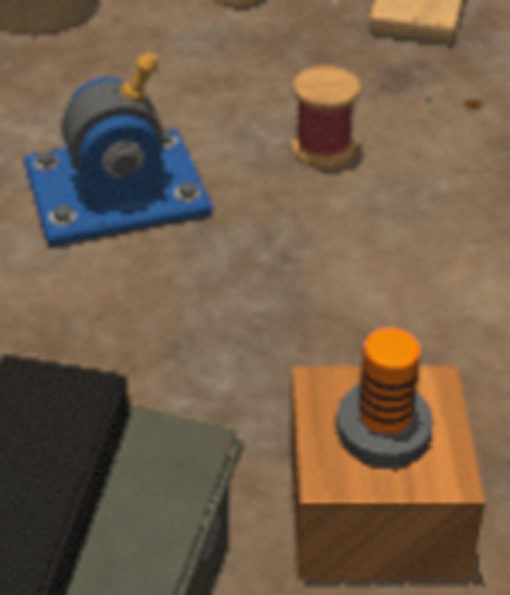

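play_rows(
  commands=[
    [[-1, 0.5, -0.45, -0.15, 0.06], [-1, 1, -0.9, -0.15, 0.12], [-1, 1, -0.9, -0.15, 0.12], [-1, 1, -0.9, -0.15, 0.12], [-1, 1, -0.9, -0.15, 0.12], [-1, 1, -0.9, -0.15, 0.12], [-1, 1, -0.9, -0.15, 0.12], [-1, 1, -0.9, -0.15, 0.12], [-1, 1, -0.9, -0.15, 0.12]],
  ],
)

```text
clock: 2.2
tcp_pos: [0.3545, -0.3991, 0.2618]
orientation: [3.132, 0.242, 0.001]
contact_force: [-0.5, -0.5, 0.2]
grip_width: 0.0856
gripper_force: 0.0
```

play_rows(
  commands=[
    [[-1, 0.85, -0.98, 0, 0], [-1, 0.85, -0.98, 0, 0], [-1, 0.85, -0.98, 0, 0], [-1, 0.85, -0.98, 0, 0], [-1, 0.85, -0.98, 0, 0], [-1, 0.85, -0.98, 0, 0], [-1, 0.85, -0.98, 0, 0], [-1, 0.85, -0.98, 0, 0], [-1, 0.85, -0.98, 0, 0]],
  ],
)

```text
clock: 2.95
tcp_pos: [0.4918, -0.1822, 0.261]
orientation: [3.132, 0.236, -0.001]
contact_force: [-1.1, -1.1, -1.0]
grip_width: 0.0854
gripper_force: 0.0
```

```bash
cat > br.py <<'E'
from h import *
o=get_obs();T=tool(o);print(o['clock'],o['tcp_pos'].round(4),np.arctan2(T[1,0],T[0,0]).round(4))
f=viewer.grab_frame('wrist');c=cam(f,T)
import sys;save(f,sys.argv[1])
for t in ['bracket','hub','nipple_tip','gun','coupler','stand','thread_red']:
    for l in viewer.trace(f,t)[:1]:
        ys,xs=np.nonzero(l['pixels']);m=(l['pixels']*255).astype(np.uint8)
        rc=cv2.minAreaRect(np.c_[xs,ys].astype(np.float32));print(t,round(l['score'],2),np.round(l['rect']),xs.mean().round(1),ys.mean().round(1),np.round(cv2.boxPoints(rc)).tolist())
np.savez(sys.argv[1]+'.npz',T=T,he=f['hand_eye'])
E
python3 br.py w1.png
```

```text
2.95 [ 0.4918 -0.1822  0.261 ] 0.1502
bracket 0.75 [213.  37. 302. 148.] 258.5 92.2 [[211.0, 43.0], [298.0, 39.0], [303.0, 143.0], [216.0, 147.0]]
hub 0.82 [227.  63. 272. 130.] 247.5 93.9 [[226.0, 62.0], [267.0, 60.0], [270.0, 129.0], [229.0, 131.0]]
nipple_tip 0.98 [228.  63. 273. 130.] 247.4 93.7 [[226.0, 62.0], [266.0, 60.0], [269.0, 129.0], [230.0, 131.0]]
gun 0.54 [  2. 158.  11. 190.] 4.2 175.0 [[-0.0, 158.0], [11.0, 158.0], [11.0, 191.0], [0.0, 191.0]]
stand 0.58 [  0. 119.  71. 218.] 33.9 168.3 [[-0.0, 120.0], [70.0, 120.0], [70.0, 215.0], [0.0, 215.0]]
thread_red 0.72 [247. 198. 290. 252.] 266.9 226.1 [[238.0, 240.0], [261.0, 194.0], [297.0, 212.0], [274.0, 258.0]]
```

View pics/w1.png

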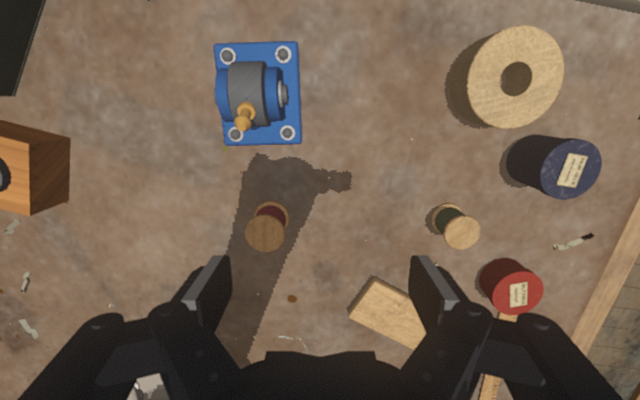

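play_rows(
  commands=[
    [[-1, 0, -0.95, 0, 0], [-1, 0, -0.95, 0, 0], [-1, 0, -0.95, 0, 0], [-1, 0, -0.95, 0, 0], [-1, 0, -0.95, 0, 0], [-1, 0, -0.95, 0, 0], [-1, 0, -0.95, 0, 0]],
  ],
)

```text
clock: 3.93
tcp_pos: [0.4633, 0.0081, 0.2615]
orientation: [3.132, 0.242, 0.001]
contact_force: [0.4, -0.7, 0.1]
grip_width: 0.0859
gripper_force: 0.0
```

```bash
python3 br.py w2.png
```

```text
3.9333 [0.4633 0.0081 0.2615] 0.1544
bracket 0.68 [372.  40. 467. 148.] 417.9 93.4 [[374.0, 146.0], [374.0, 42.0], [467.0, 42.0], [467.0, 146.0]]
hub 0.69 [409.  61. 456. 128.] 435.0 95.8 [[408.0, 128.0], [414.0, 59.0], [458.0, 63.0], [452.0, 132.0]]
nipple_tip 0.64 [409.  63. 457. 133.] 435.0 96.1 [[410.0, 129.0], [413.0, 61.0], [457.0, 64.0], [454.0, 132.0]]
gun 0.86 [107. 148. 172. 201.] 141.5 174.4 [[103.0, 154.0], [170.0, 146.0], [176.0, 191.0], [109.0, 199.0]]
stand 0.74 [115. 119. 213. 216.] 168.6 161.5 [[101.0, 197.0], [119.0, 113.0], [219.0, 134.0], [201.0, 219.0]]
thread_red 0.72 [393. 198. 441. 253.] 415.6 226.7 [[381.0, 223.0], [410.0, 194.0], [449.0, 233.0], [420.0, 262.0]]
```

play_rows(
  commands=[
    [[-1, 0, -0.95, 0, 0], [-1, 0, -0.95, 0, 0], [-1, 0, -0.95, 0, 0], [-1, 0, -0.95, 0, 0], [-1, 0, -0.95, 0, 0], [-1, 0, -0.95, 0, 0], [-1, 0, -0.95, 0, 0]],
  ],
)

```text
clock: 4.92
tcp_pos: [0.4346, 0.196, 0.2613]
orientation: [-3.132, -0.242, 0.0]
contact_force: [0.9, -1.0, -0.1]
grip_width: 0.0854
gripper_force: 0.0
```

```bash
python3 br.py w3.png
python3 -c "
import cv2,numpy as np
a=cv2.imread('pics/w2.png');b=cv2.imread('pics/w3.png')
cv2.imwrite('pics/m.png',np.vstack([cv2.resize(a[20:180,300:640],None,fx=2,fy=2),b[20:260,0:640][:, :680]]) if 0 else np.hstack([cv2.resize(a[20:220,260:460],None,fx=2,fy=2),cv2.resize(b[40:240,220:420],None,fx=2,fy=2)]))"
```

```text
4.9167 [0.4346 0.196  0.2613] 0.1542
bracket 0.6 [515.  44. 640. 149.] 577.9 96.2 [[518.0, 45.0], [639.0, 45.0], [639.0, 148.0], [518.0, 148.0]]
hub 0.63 [572.  67. 640. 131.] 615.5 98.8 [[569.0, 127.0], [575.0, 60.0], [646.0, 67.0], [639.0, 135.0]]
nipple_tip 0.88 [574.  64. 640. 134.] 615.7 98.8 [[571.0, 127.0], [578.0, 60.0], [646.0, 67.0], [639.0, 135.0]]
gun 0.86 [300. 148. 340. 200.] 318.4 172.4 [[287.0, 169.0], [320.0, 140.0], [350.0, 174.0], [317.0, 203.0]]
stand 0.7 [274. 117. 366. 216.] 319.1 164.4 [[269.0, 196.0], [291.0, 117.0], [369.0, 138.0], [347.0, 217.0]]
thread_red 0.61 [526. 202. 594. 252.] 558.3 225.9 [[517.0, 231.0], [533.0, 195.0], [597.0, 223.0], [581.0, 259.0]]
```

View pics/m.png

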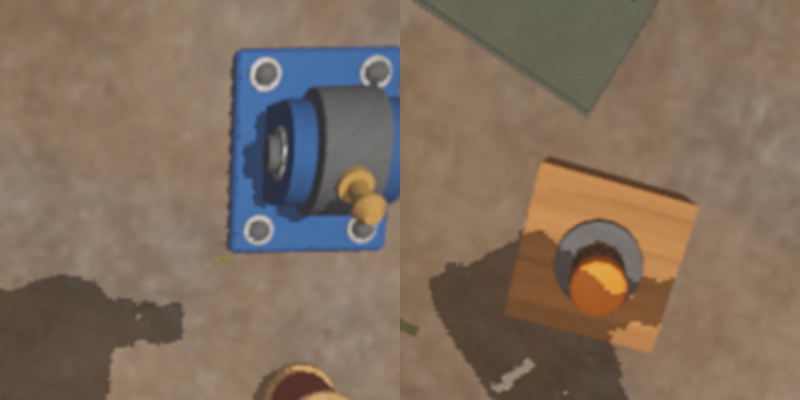

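```bash
cat > fit.py <<'E'
from h import *
f=viewer.grab_frame('wrist')
C={n:cam(f,np.load(f'{n}.png.npz')['T']) for n in('w1','w2','w3')}
C['top']=cam(viewer.grab_frame('top'));C['side']=cam(viewer.grab_frame('side'))
if __name__=='__main__':
    c=C['w3'];print('grip top',atz(c,(320,184),.124),'collar',atz(c,(319.5,171),.074))
    print('stand',[atz(c,p,.062).round(4).tolist() for p in [(292,120),(368.5,143),(345.5,215.5),(273,197)]], np.mean([atz(c,p,.062) for p in [(292,120),(368.5,143),(345.5,215.5),(273,197)]],0))
    t=meet([ray(C['w1'],(243,122)),ray(C['w2'],(445,125)),ray(C['top'],(328.5,194.5)),ray(C['side'],(298,188))]);print('tip tri',t)
    print('tip wrist only',meet([ray(C['w1'],(243,122)),ray(C['w2'],(445,125))]))
    F=[(.06,.05),(.06,-.05),(-.06,-.05),(-.06,.05)]
    obs={'w1':[(214,44),(298.5,41),(301,143.5),(224,146)],'w2':[(378,43.5),None,None,(375.5,146)],'top':[(304.5,174.5),(342.5,169),(349.5,213),(312,219.5)]}
    tip={'w1':(243,122),'w2':(445,125),'top':(328.5,194.5),'side':(298,188)}
    from scipy.optimize import least_squares
    def res(p):
        x,y,w,l=p;Rz=R.from_euler('z',w).as_matrix();o=np.array([x,y,0]);e=[]
        for n,L in obs.items():
            for q,k in zip(L,F):
                if k and q: e+=list((proj(C[n],Rz@[*k,.012]+o)[0]-q)*(1 if n!='top' else 1.5))
        for n,q in tip.items(): e+=list((proj(C[n],Rz@[-.063*np.sin(l),0,.052+.063*np.cos(l)]+o)[0]-q)*1.5)
        return np.array(e)
    s=least_squares(res,[.566,-.097,.15,.5],loss='soft_l1');print(s.x.round(4),res(s.x).round(1))
    x,y,w,l=s.x;print('tip',R.from_euler('z',w).as_matrix()@[-.066*np.sin(l),0,.052+.066*np.cos(l)]+[x,y,0])
E
python3 fit.py
```

```text
grip top [0.43779068 0.19655955 0.124     ] collar [0.43931686 0.19730959 0.074     ]
stand [[0.488, 0.2351, 0.062], [0.4764, 0.148, 0.062], [0.3879, 0.1579, 0.062], [0.3977, 0.246, 0.062]] [0.4375133  0.19675732 0.062     ]
tip tri [ 0.53909538 -0.10063604  0.10690102]
tip wrist only [ 0.53868612 -0.10120228  0.10577951]
[ 0.5646 -0.0968  0.1667  0.4335] [-1.2 -1.5  0.2 -0.4  1.1  1.  -0.1 -0.1  0.7 -0.2 -0.9  0.6 -1.2 -0.3
 -0.6 -1.2  1.   0.8 -1.5  0.5 -1.2  2.   2.2 -0.7  0.7  1.6 -0.8 -1.7]
tip [ 0.53726749 -0.10142077  0.11189476]
```

play_rows(
  commands=[
    [[-1, 0.015, 0, 0.3, 0], [-1, 0.015, 0, 0.6, 0], [-1, 0.015, 0, 0.8, 0], [-1, 0.015, 0, 0.9, 0], [0.3, 0.015, 0, 0.9, 0], [1, 0.015, 0, 0.9, 0], [1, 0.015, 0, 0.9, 0], [1, 0.015, 0, 0.9, 0], [1, 0.015, 0, 0.9, 0], [1, 0.015, 0, 0.9, 0], [1, 0.015, 0, 0.9, 0], [1, 0.015, 0, 0.9, 0]],
  ],
  grip_force=30,
)

```text
clock: 6.47
tcp_pos: [0.4393, 0.1966, 0.0832]
orientation: [-3.131, -0.237, -0.006]
contact_force: [-0.9, 1.3, 7.6]
grip_width: 0.0273
gripper_force: 31.9
```

play_rows(
  commands=[
    [[1, 0, 0, -0.1, 0], [1, 0, 0, -0.21, 0], [1, 0, 0, -0.21, 0], [1, -0.03, 0, -0.21, 0], [1, -0.06, 0, -0.21, 0], [1, -0.09, 0, -0.21, 0], [1, -0.12, 0, -0.21, 0], [1, -0.15, 0, -0.21, 0], [1, -0.18, 0, -0.21, 0], [1, -0.21, 0, -0.21, 0], [1, -0.21, 0, -0.21, 0]],
  ],
)

```text
clock: 7.38
tcp_pos: [0.3948, 0.1887, 0.1228]
orientation: [3.132, 0.239, -0.002]
contact_force: [2.5, 2.9, -1.0]
grip_width: 0.0272
gripper_force: 32.6
```

```bash
python3 br.py w4.png
python3 - <<'E'
from h import *
f=viewer.grab_frame('side');save(f,'s4.png')
a=cv2.imread('pics/w4.png');b=cv2.imread('pics/s4.png')
cv2.imwrite('pics/m4.png',np.hstack([cv2.resize(a[100:400,220:420],None,fx=2,fy=2),cv2.resize(b[200:350,310:410],None,fx=4,fy=4)]))
E
```

```text
7.3833 [0.3948 0.1887 0.1228] 0.1521
bracket 0.59 [625.  61. 638. 124.] 634.6 100.4 [[626.0, 64.0], [639.0, 64.0], [639.0, 121.0], [626.0, 121.0]]
hub 0.35 [624.  62. 640. 122.] 634.5 99.8 [[625.0, 62.0], [639.0, 62.0], [639.0, 121.0], [625.0, 121.0]]
nipple_tip 0.19 [238.  69. 403. 211.] 313.7 134.8 [[228.0, 198.0], [266.0, 65.0], [403.0, 104.0], [365.0, 237.0]]
gun 0.92 [275. 135. 366. 332.] 319.6 236.0 [[273.0, 136.0], [366.0, 136.0], [366.0, 330.0], [273.0, 330.0]]
coupler 0.62 [294. 136. 344. 181.] 318.6 158.9 [[294.0, 136.0], [343.0, 136.0], [343.0, 181.0], [294.0, 181.0]]
stand 0.77 [240.  67. 401. 212.] 313.6 134.6 [[227.0, 197.0], [266.0, 65.0], [403.0, 106.0], [364.0, 237.0]]
thread_red 0.77 [624. 209. 640. 256.] 632.0 232.6 [[622.0, 211.0], [639.0, 211.0], [639.0, 253.0], [622.0, 253.0]]
```

View pics/m4.png

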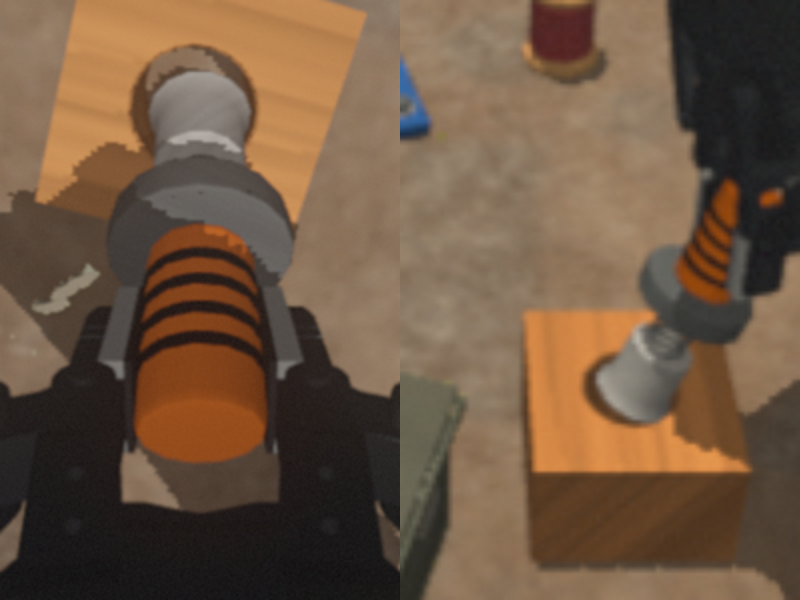

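play_rows(
  commands=[
    [[1, 0, 0, 0, 0], [1, 0, 0, 0, 0], [1, 0, 0, -0.15, 0], [1, 0, 0, -0.3, 0], [1, 0, 0, -0.5, 0], [1, 0, 0, -0.5, 0], [1, 0, 0, -0.5, 0]],
  ],
  grip_force=110,
)

```text
clock: 8.42
tcp_pos: [0.3971, 0.1892, 0.2249]
orientation: [-3.132, -0.236, -0.006]
contact_force: [-0.4, -0.6, -4.4]
grip_width: 0.0257
gripper_force: 111.0
```

```bash
python3 br.py w5.png
python3 - <<'E'
from h import *
a=cv2.imread('pics/w5.png');cv2.imwrite('pics/m5.png',cv2.resize(a[100:350,240:400],None,fx=2.4,fy=2.4,interpolation=2))
E
```

```text
8.4167 [0.3971 0.1892 0.2249] 0.1505
bracket 0.69 [542.   0. 639. 118.] 595.0 59.9 [[543.0, 0.0], [639.0, 0.0], [639.0, 117.0], [543.0, 117.0]]
hub 0.9 [604.  15. 640.  94.] 627.5 72.8 [[602.0, 15.0], [639.0, 15.0], [639.0, 94.0], [602.0, 94.0]]
nipple_tip 0.62 [604.  17. 640.  95.] 627.4 74.0 [[602.0, 16.0], [639.0, 16.0], [639.0, 92.0], [602.0, 92.0]]
gun 0.74 [278. 137. 363. 331.] 319.5 235.5 [[274.0, 137.0], [365.0, 137.0], [365.0, 329.0], [274.0, 329.0]]
coupler 0.73 [295. 137. 347. 182.] 319.4 159.4 [[295.0, 137.0], [344.0, 137.0], [344.0, 182.0], [295.0, 182.0]]
stand 0.65 [265.  82. 373. 188.] 316.0 128.4 [[258.0, 170.0], [284.0, 81.0], [375.0, 108.0], [349.0, 197.0]]
thread_red 0.81 [549. 177. 631. 236.] 588.6 207.7 [[542.0, 218.0], [556.0, 175.0], [634.0, 199.0], [620.0, 243.0]]
```

View pics/m5.png

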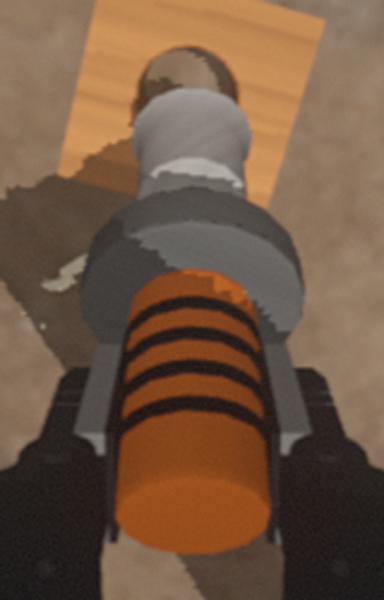

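```bash
cat > gunfit.py <<'E'
from h import *
from scipy.optimize import least_squares
a=np.linspace(0,2*np.pi,90)
def circ(c,p,r,z):
    th,x,y,d=p
    # tool frame: z down. gun +z dir (nose->grip) = (-sin, 0, -cos); grasp pt (0,0,-.019); d = gun z of point level with grasp
    ax=np.array([-np.sin(th),0,-np.cos(th)]);e1=np.array([np.cos(th),0,-np.sin(th)]);e2=np.array([0,1,0])
    P=np.array([x,y,-.019])+ax*(z-d)+r*(np.cos(a)[:,None]*e1+np.sin(a)[:,None]*e2)
    q=proj(c,P);return np.r_[q.min(0),q.max(0)]   # l,t,r,b
def fit(c,o):
    def res(p):
        g=circ(c,p,.014,.062);k=circ(c,p,.025,0);k2=circ(c,p,.025,.012);m=circ(c,p,.018,-.055)
        return np.array([g[0]-o['gl'],g[2]-o['gr'],g[3]-o['gb'],g[1]-o['gt'],k[1]-o['kt'],k2[1]-o['k2t'],k2[0]-o['kl'],k2[2]-o['kr'],m[1]-o['mt'],m[0]-o['ml'],m[2]-o['mr']])
    s=least_squares(res,[.45,0,0,.04],x_scale=[.1,.01,.01,.01],loss='soft_l1');return s.x,res(s.x),s
if __name__=='__main__':
    f=viewer.grab_frame('wrist');c=cam(f,np.eye(4))
    p,e,s=fit(c,dict(gl=288,gr=353,gb=330,gt=298.8,kt=178,k2t=192.5,kl=275.4,kr=366,mt=136.7,ml=295.4,mr=344.6))
    print(p.round(4),e.round(1),np.sqrt(np.diag(np.linalg.inv(s.jac.T@s.jac))).round(4))
E
python3 gunfit.py
```

```text
[ 0.4261 -0.0021  0.      0.0449] [-0.3  0.5 -0.1 -1.   0.7  1.3 -1.   0.3 -0.6 -0.6  1. ] [0.0136 0.0014 0.0003 0.0013]
```

play_rows(
  commands=[
    [[1, 0.01, 0.1, -0.15, 0], [1, 0.03, 0.25, -0.15, 0], [1, 0.05, 0.4, -0.15, 0], [1, 0.055, 0.55, -0.15, 0], [1, 0.055, 0.7, -0.15, 0], [1, 0.08, 0.85, -0.15, 0], [1, 0.1, 1.0, -0.15, 0]],
  ],
)

```text
clock: 9.45
tcp_pos: [0.4462, -0.0071, 0.2531]
orientation: [3.132, 0.238, -0.0]
contact_force: [0.5, 0.2, -3.1]
grip_width: 0.026
gripper_force: 110.8
```

play_rows(
  commands=[
    [[1, 0.01, 0.15, 0, 0], [1, 0.01, 0.3, 0, 0], [1, 0.012, 0.42, 0, 0], [1, 0.012, 0.5, 0, 0], [1, 0.012, 0.54, 0, 0], [1, 0.012, 0.54, 0, 0], [1, 0.012, 0.54, 0, 0], [1, 0.012, 0.54, 0, 0]],
  ],
)

```text
clock: 10.12
tcp_pos: [0.4648, -0.1104, 0.2532]
orientation: [-3.132, -0.241, 0.0]
contact_force: [0.0, 0.1, -3.2]
grip_width: 0.0261
gripper_force: 110.8
```

```bash
python3 br.py w6.png
python3 - <<'E'
from h import *
f=viewer.grab_frame('side');save(f,'s6.png');g=viewer.grab_frame('top');save(g,'t6.png')
a=cv2.imread('pics/w6.png');b=cv2.imread('pics/s6.png')
cv2.imwrite('pics/m6.png',np.hstack([cv2.resize(a[0:250,240:400],None,fx=2.4,fy=2.4,interpolation=2),cv2.resize(b[150:250,250:350],None,fx=4,fy=6,interpolation=2)]))
E
```

```text
10.1167 [ 0.4648 -0.1104  0.2532] 0.1534
bracket 0.64 [276.  24. 365. 135.] 320.9 78.0 [[277.0, 25.0], [363.0, 24.0], [365.0, 132.0], [279.0, 133.0]]
hub 0.75 [302.  44. 340. 114.] 320.4 77.3 [[302.0, 43.0], [338.0, 43.0], [338.0, 114.0], [302.0, 114.0]]
nipple_tip 0.62 [304.  43. 342. 116.] 320.8 76.9 [[302.0, 42.0], [339.0, 42.0], [339.0, 114.0], [302.0, 114.0]]
gun 0.98 [275. 137. 364. 332.] 319.4 235.5 [[273.0, 137.0], [366.0, 137.0], [366.0, 329.0], [273.0, 329.0]]
coupler 0.75 [294. 135. 345. 185.] 318.8 159.5 [[294.0, 137.0], [343.0, 136.0], [344.0, 181.0], [295.0, 182.0]]
stand 0.79 [  3. 104. 120. 203.] 59.3 152.6 [[-6.0, 196.0], [3.0, 101.0], [122.0, 113.0], [113.0, 207.0]]
```

View pics/m6.png

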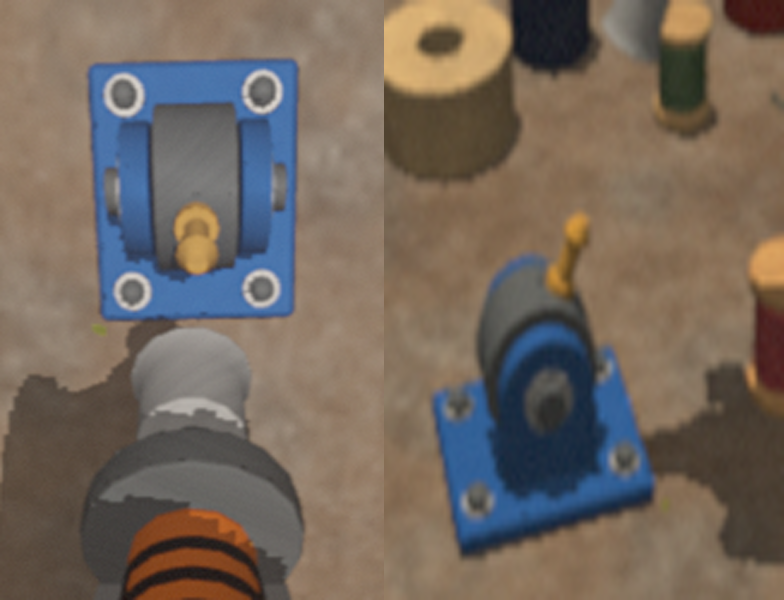

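```bash
cat > bfit.py <<'E'
from fit import *
from scipy.optimize import least_squares
C['w6']=cam(f,np.load('w6.png.npz')['T'])
F=[(.06,.05),(.06,-.05),(-.06,-.05),(-.06,.05)]
obs={'w1':[(214,44),(298.5,41),(301,143.5),(224,146)],'w2':[(378,43.5),None,None,(375.5,146)],'top':[(304.5,174.5),(342.5,169),(349.5,213),(312,219.5)],'w6':[(277.5,27.1),(364.2,25),(362.9,130.8),(283.3,133.3)]}
bolts=[(291.7,39.2),(349.6,37.9),(348.75,120),(295,121.3)]
W={'w1':.5,'w2':.5,'top':1,'w6':1.5,'side':1.5}
t=np.linspace(0,2*np.pi,60)
def model(p):
    x,y,w,l=p[:4];Rz=R.from_euler('z',w).as_matrix();o=np.array([x,y,0])
    return lambda q:(Rz@np.array(q,float).T).T+o
def nip(p,c,rr=((.005,.066),(.008,.062))):
    l=p[3];M=model(p);P=[]
    ax=np.array([-np.sin(l),0,np.cos(l)]);e=np.array([np.cos(l),0,np.sin(l)])
    for r_,z in rr: P.append(M(np.array([0,0,.052])+ax*z+r_*(np.cos(t)[:,None]*e+np.sin(t)[:,None]*np.array([0,1,0]))))
    return proj(c,np.vstack(P))
def res(p):
    M=model(p);e=[]
    for n,L in obs.items():
        for q,k in zip(L,F):
            if q: e+=list((proj(C[n],M([*k,.012]))[0]-q)*W[n])
    for q,k in zip(bolts,F): e+=list((proj(C['w6'],M([np.sign(k[0])*p[4],np.sign(k[1])*p[5],.014]))[0]-q)*1.5)
    q=nip(p,C['w6']);e+=[2*(q[:,1].max()-114.2),2*((q[:,0].min()+q[:,0].max())/2-322)]
    q=nip(p,C['side']);e+=[1.5*(q[:,1].min()-185.3)]
    l=p[3];b=proj(C['side'],M([-.064*np.sin(l),0,.052+.064*np.cos(l)]))[0];e+=[1.5*(b[0]-298.2)]
    return np.array(e)
s=least_squares(res,[.566,-.097,.15,.45,.045,.035],loss='soft_l1')
print(s.x.round(4),np.sqrt(np.diag(np.linalg.inv(s.jac.T@s.jac))).round(4));print(res(s.x).round(1))
l=s.x[3];M=model(s.x);tip=M([-.066*np.sin(l),0,.052+.066*np.cos(l)]);print('tip',tip.round(4))
def plan(dist,th,gx,d,off=0,yaw=None):
    # mouth on the axis at dist from tip
    a=M([-np.sin(l),0,np.cos(l)])-M([0,0,0]);m=tip+a*dist;w=s.x[2];u=np.array([np.cos(w),np.sin(w),0])
    L=.055+d;mx=gx+L*np.sin(th);mz=-.019+L*np.cos(th)
    return m-u*mx+np.array([0,0,mz])
if __name__=='__main__':
    o=get_obs();T=tool(o);yaw=np.arctan2(T[1,0],T[0,0])
    for D in (.04,0,-.0235,-.0335):
        P=plan(D,.426,-.0021,.0449);print(D,P.round(4),'tool shift/.2',((T[:3,:3].T@(P-T[:3,3]))/.2).round(3),'turn',((yaw-s.x[2])/(np.pi/2)).round(3))
E
python3 bfit.py; sed -i 's/^/ /;s/^ //' bfit.py
```

```text
[ 0.5647 -0.0964  0.1727  0.4513  0.0452  0.0327] [0.0003 0.0003 0.0051 0.0105 0.0004 0.0004]
[-0.9 -0.7 -0.2 -0.4  0.6  0.3 -0.1  0.   0.  -0.  -0.4  0.3 -1.1 -0.1
 -0.7 -0.9  0.6  0.4 -1.   0.4 -2.4 -2.3  1.2 -2.1 -0.2  2.2 -2.3  0.8
  0.1  0.1  0.   0.2  0.3  0.4  0.2  0.1  0.1  0.8 -0.8 -0.2]
tip [ 0.5364 -0.1014  0.1114]
0.04 [ 0.4806 -0.1111  0.2194] tool shift/.2 [0.078 0.008 0.17 ] turn -0.014
0 [ 0.4978 -0.1081  0.1834] tool shift/.2 [0.166 0.006 0.35 ] turn -0.014
-0.0235 [ 0.5079 -0.1064  0.1622] tool shift/.2 [0.217 0.005 0.455] turn -0.014
-0.0335 [ 0.5121 -0.1056  0.1532] tool shift/.2 [0.239 0.004 0.5  ] turn -0.014
```

play_rows(
  commands=[
    [[1, 0.02, 0.002, 0.04, -0.014], [1, 0.04, 0.004, 0.09, -0.014], [1, 0.06, 0.006, 0.13, -0.014], [1, 0.078, 0.008, 0.16, -0.014], [1, 0.078, 0.008, 0.17, -0.014], [1, 0.078, 0.008, 0.17, -0.014], [1, 0.078, 0.008, 0.17, -0.014], [1, 0.078, 0.008, 0.17, -0.014]],
  ],
)

```text
clock: 11.43
tcp_pos: [0.4806, -0.1113, 0.2195]
orientation: [3.13, 0.272, 0.001]
contact_force: [0.6, 0.3, -3.4]
grip_width: 0.0257
gripper_force: 110.8
```

```bash
python3 br.py w7.png|head -3
python3 - <<'E'
from h import *
f=viewer.grab_frame('side');save(f,'s7.png')
a=cv2.imread('pics/w7.png');b=cv2.imread('pics/s7.png')
cv2.imwrite('pics/m7.png',np.hstack([cv2.resize(a[0:200,260:390],None,fx=3,fy=3,interpolation=2),cv2.resize(b[120:220,260:340],None,fx=5,fy=6,interpolation=2)]))
E
```

```text
11.4333 [ 0.4806 -0.1113  0.2195] 0.1732
bracket 0.88 [270.  34. 367. 151.] 318.9 88.0 [[271.0, 33.0], [366.0, 32.0], [368.0, 149.0], [272.0, 150.0]]
hub 0.84 [301.  54. 340. 136.] 318.8 92.3 [[298.0, 54.0], [339.0, 54.0], [339.0, 135.0], [298.0, 135.0]]
```

View pics/m7.png

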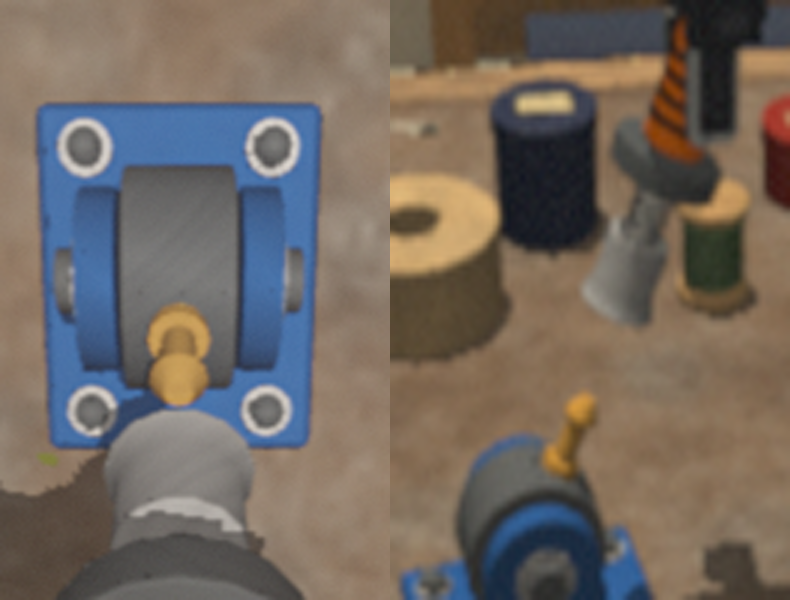

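play_rows(
  commands=[
    [[1, 0, 0, 0, 0], [1, 0, 0, 0, 0], [1, 0, 0, 0, 0], [1, 0, 0, 0, 0], [1, 0, 0, 0, 0], [1, 0, 0, 0, 0], [1, 0, 0, 0, 0], [1, 0, 0, 0, 0], [1, 0, 0, 0, 0], [1, 0, 0, 0, 0], [1, 0, 0, 0, 0], [1, 0, 0, 0, 0]],
  ],
)

```text
clock: 12.88
tcp_pos: [0.4805, -0.1112, 0.2193]
orientation: [3.13, 0.272, 0.0]
contact_force: [0.5, -0.0, -3.2]
grip_width: 0.0263
gripper_force: 110.8
```

Run:
```python
from bfit import *
import gunfit
c=cam(f,np.load('w7.png.npz')['T']);q=nip(s.x,c);print('pred w7',q.min(0),q.max(0))
q=nip(s.x,C['side']);print('side',q.min(0),q.max(0))
print('mouth wrist pred',gunfit.circ(cam(f,np.eye(4)),[.426,-.0021,0,.0449],.018,-.055))
o=get_obs();T=tool(o)
for D in (.015,0,-.0235,-.0335):
    P=plan(D,.426,-.0021,.0449);print(D,((T[:3,:3].T@(P-T[:3,3]))/.2).round(3))
# mouth centre in side picture, predicted
L=.0999;m=T[:3,:3]@[-.0021+L*np.sin(.426),0,-.019+L*np.cos(.426)]+T[:3,3]
print('side mouth',proj(C['side'],m), o['contact_force'])
```

```text
[ 0.5647 -0.0964  0.1727  0.4513  0.0452  0.0327] [0.0003 0.0003 0.0051 0.0105 0.0004 0.0004]
[-0.9 -0.7 -0.2 -0.4  0.6  0.3 -0.1  0.   0.  -0.  -0.4  0.3 -1.1 -0.1
 -0.7 -0.9  0.6  0.4 -1.   0.4 -2.4 -2.3  1.2 -2.1 -0.2  2.2 -2.3  0.8
  0.1  0.1  0.   0.2  0.3  0.4  0.2  0.1  0.1  0.8 -0.8 -0.2]
tip [ 0.5364 -0.1014  0.1114]
pred w7 [310.10776969 117.68125504] [329.73153484 135.10999707]
side [294.5344191 184.7491687] [300.87067931 189.315995  ]
mouth wrist pred [294.7585975  136.12792846 345.57602757 178.46997026]
0.015 [ 0.055 -0.     0.112]
0 [ 0.088 -0.     0.18 ]
-0.0235 [ 0.139 -0.     0.286]
-0.0335 [ 0.161 -0.     0.331]
side mouth [[305.21977741 171.41379687]] [-0.16638344 -0.0589589  -3.18719452]
```

play_rows(
  commands=[
    [[1, 0.02, 0, 0.04, 0], [1, 0.05, 0, 0.1, 0], [1, 0.075, 0, 0.155, 0], [1, 0.088, 0, 0.18, 0], [1, 0.098, 0, 0.2, 0], [1, 0.107, 0, 0.22, 0], [1, 0.117, 0, 0.24, 0], [1, 0.127, 0, 0.26, 0], [1, 0.133, 0, 0.274, 0], [1, 0.133, 0, 0.274, 0]],
  ],
)

```text
clock: 13.87
tcp_pos: [0.5059, -0.1067, 0.1635]
orientation: [-3.13, -0.272, 0.003]
contact_force: [-1.8, -0.8, -7.5]
grip_width: 0.0263
gripper_force: 110.7
```

```bash
python3 br.py w8.png|cut -c1-60; python3 -c "
from h import *
o=get_obs();T=tool(o);print((T[:3,:3].T@(o['tcp_pos']-[.4805,-.1112,.2193])/.2).round(3),o['contact_force'],o['moment'])"
```

```text
13.8667 [ 0.5059 -0.1067  0.1635] 0.1732
bracket 0.89 [263.  52. 374. 183.] 319.4 108.5 [[264.0, 52.0
hub 0.63 [293.  83. 343. 146.] 318.7 110.2 [[294.0, 80.0], [
nipple_tip 0.96 [297.  82. 346. 147.] 318.7 110.3 [[294.0, 8
gun 0.73 [278. 135. 364. 332.] 319.3 235.7 [[256.0, 321.0], 
coupler 0.83 [294. 134. 347. 184.] 319.2 159.7 [[294.0, 136.
stand 0.91 [  1. 148.  70. 272.] 31.4 208.1 [[-0.0, 148.0], 
[0.129 0.    0.275] [-2.59350542 -1.10112741 -8.23937355] [-0.25655718  1.17014396 -0.0169585 ]
```

play_rows(
  commands=[
    [[1, 0.004, 0, 0.009, 0], [1, 0.009, 0, 0.018, 0], [1, 0.013, 0, 0.027, 0], [1, 0.017, 0, 0.036, 0], [1, 0.02, 0, 0.042, 0], [1, 0.02, 0, 0.042, 0], [1, 0.02, 0, 0.042, 0]],
  ],
)

```text
clock: 14.85
tcp_pos: [0.5093, -0.1063, 0.1567]
orientation: [3.13, 0.271, -0.004]
contact_force: [-9.7, -0.3, 4.5]
grip_width: 0.0263
gripper_force: 110.6
```

```bash
cat > st.py <<'E'
from h import *
o=get_obs();T=tool(o);print((T[:3,:3].T@(o['tcp_pos']-[.4805,-.1112,.2193])/.2).round(3))
F=o['contact_force']-[0,0,-3.2];u=np.array([np.cos(.1727),np.sin(.1727),0]);l=.4513;ax=-np.sin(l)*u+np.array([0,0,np.cos(l)]);e=np.cos(l)*u+np.array([0,0,np.sin(l)])
print('F axial',F@ax,'cross',F@e,'lat',F@np.cross(ax,e),'raw',o['contact_force'],o['moment'])
f=viewer.grab_frame('wrist')
for t in ('gun','coupler'):
    for q in viewer.trace(f,t)[:1]: print(t,q['score'],q['rect'])
E
python3 st.py
```

```text
[0.147 0.001 0.313]
F axial 11.155895266167708 cross -5.256184835481263 lat 1.3388676163983326 raw [-9.68276189 -0.32995364  4.54656682] [-0.21582615  2.38750934  0.0342522 ]
gun 0.77 [275.5, 139.9, 364.4, 333.4]
coupler 0.69 [296.8, 141.0, 345.9, 182.1]
```

play_rows(
  commands=[
    [[1, 0.0, 0, 0.005, 0], [1, 0.002, 0, 0.012, 0], [1, 0.004, 0, 0.019, 0], [1, 0.007, 0, 0.026, 0], [1, 0.009, 0, 0.032, 0], [1, 0.009, 0, 0.032, 0], [1, 0.009, 0, 0.032, 0], [1, 0.009, 0, 0.032, 0]],
  ],
)

```text
clock: 15.67
tcp_pos: [0.5116, -0.1059, 0.1508]
orientation: [3.129, 0.271, -0.002]
contact_force: [-10.7, -1.8, 5.7]
grip_width: 0.026
gripper_force: 110.8
```

```bash
python3 st.py
```

```text
[0.158 0.    0.342]
F axial 12.71314200085876 cross -5.93118793140321 lat 0.08665663220015227 raw [-10.73503292  -1.78462903   5.65351041] [-9.52833640e-02  2.40017351e+00  2.03741099e-03]
gun 0.91 [274.5, 144.4, 364.4, 330.4]
coupler 0.7 [294.1, 147.2, 347.1, 182.7]
```

Run:
```python
from gunfit import *
f=viewer.grab_frame('wrist');c=cam(f,np.eye(4))
for k in (0,.004,.008,.01,.012,.014,.016): print(k,circ(c,[.426,-.0021,0,.0449],.018,-.055+k).round(1)[[0,1,2]])
save(f,'w9.png');q=viewer.trace(f,'coupler')[0];m=q['pixels'];x=m[:,312:328].mean(1);print(np.nonzero(x>.5)[0][[0,-1]])
p=f['pixels'][125:160,320].astype(int);print([(125+i,*v) for i,v in enumerate(p.tolist())])
```

```text
0 [294.8 136.1 345.6]
0.004 [294.4 139.2 345.9]
0.008 [294.1 142.5 346.3]
0.01 [293.9 144.1 346.5]
0.012 [293.7 145.8 346.7]
0.014 [293.5 147.5 346.9]
0.016 [293.3 149.2 347.1]
[145 179]
[(125, 120, 119, 118), (126, 120, 121, 120), (127, 121, 120, 120), (128, 119, 119, 119), (129, 121, 121, 120), (130, 121, 122, 121), (131, 124, 124, 123), (132, 124, 124, 123), (133, 122, 122, 121), (134, 121, 122, 122), (135, 121, 121, 120), (136, 122, 122, 121), (137, 123, 121, 121), (138, 124, 122, 122), (139, 122, 121, 119), (140, 121, 120, 119), (141, 119, 119, 118), (142, 114, 114, 112), (143, 107, 107, 105), (144, 114, 111, 110), (145, 154, 149, 145), (146, 161, 156, 151), (147, 158, 154, 148), (148, 154, 151, 146), (149, 154, 149, 146), (150, 151, 148, 144), (151, 148, 143, 140), (152, 146, 142, 138), (153, 146, 142, 138), (154, 145, 140, 136), (155, 143, 139, 135), (156, 142, 138, 135), (157, 141, 136, 132), (158, 140, 135, 130), (159, 139, 134, 131)]
```

play_rows(
  commands=[
    [[1, 0, 0, 0.004, 0], [1, 0, 0, 0.008, 0], [1, 0, 0, 0.008, 0], [1, 0, 0, 0.008, 0], [1, 0, 0, 0.008, 0], [1, 0, 0, 0.008, 0], [1, 0, 0, 0.008, 0], [1, 0, 0, 0.008, 0], [1, 0, 0, 0.008, 0], [1, 0, 0, 0.008, 0], [1, 0, 0, 0.008, 0], [1, 0, 0, 0.008, 0]],
  ],
)

```text
clock: 16.92
tcp_pos: [0.512, -0.1058, 0.1494]
orientation: [3.129, 0.271, -0.001]
contact_force: [-9.5, 0.1, 6.7]
grip_width: 0.0257
gripper_force: 110.8
```

```bash
python3 st.py
python3 - <<'E'
from h import *
f=viewer.grab_frame('wrist');p=f['pixels'][138:156,316:324].mean((1,2));print(p.round().tolist())
s=viewer.grab_frame('side')
for t in ('gun','bracket','thread_red'):
    for q in viewer.trace(s,t)[:1]: print(t,q['score'],q['rect'])
E
```

```text
[0.16  0.    0.349]
F axial 12.98610526783904 cross -4.134931387748145 lat 1.722211980940031 raw [-9.54099772  0.08390833  6.68255653] [-0.03090672  2.27289989  0.0530951 ]
gun 0.63 [273.8, 146.8, 365.5, 330.5]
coupler 0.55 [292.3, 145.7, 346.2, 184.7]
[121.0, 121.0, 120.0, 119.0, 118.0, 111.0, 100.0, 109.0, 149.0, 157.0, 154.0, 151.0, 149.0, 147.0, 145.0, 143.0, 141.0, 140.0]
gun 0.97 [290.5, 159.3, 314.8, 197.2]
bracket 0.66 [262.2, 193.0, 315.6, 243.4]
thread_red 0.9 [342.3, 186.9, 359.8, 220.1]
```

```bash
python3 -c "
from bench import r
print(r.hand_in())"
```

```text
the job is handed in; nothing more can be done
None
```

I aimed the gun about 4 cm off the nipple and held it there for over a second. I then pressed the coupler on, and by the force and depth readings it is fully home. The spring is compressed about 12 of 16 mm, and I handed the job in with the gun still gripped and pushing.

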